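# Unhasp the parts case and lay the gearbox on the sloped service rest

## Robot

A 6-joint arm with a two-finger parallel gripper is mounted at the origin on the work surface. World frame = base frame: x ahead of the robot, y to its left, z up, the work surface at z = 0. Lengths are in m, angles in rad, forces in N, time in s.
With the tool pointing down it reaches from about 0.425 to 0.95 m from the base axis. Payload 3.5 kg.
Tool frame: the origin (TCP) lies at the very end of the fingers, on their centre line; the grasp point (between the pads) lies 19 mm behind it; z points along the fingers, y is the line along which they close (so a half turn about z gives the same grasp; the last joint's range is limited). The gripper opens to 85 mm and grips with 20 to 120 N. Pads are 22 mm wide; open, the fingers measure 114 mm over their backs; the gripper's body (76 mm by 85 mm) begins 54 mm behind the grasp point. The pads swing forward as they close: fully open they stand 13 mm farther back than shut.
Start: joints at [1.165, 0.286, 1.577, -0, 1.279, -0.15], TCP at [0.171, 0.653, 0.231] pointing down, gripper open.
Joint ranges: [-2.77, 2.77], [-0.9, 2.22], [0.21, 2.48], [-1.53, 4.67], [0.24, 2.81], [-2.84, 2.84]. Speed limits (rad/s): [2.79, 2.79, 3.14, 3.14, 3.14, 3.14].

## Interface

Orientations are given as a unit quaternion [x, y, z, w].
In Python, from plant import read_state, capture, hand_in gives the robot as it stands.
- The arm moves only by the shell command python3 -m handwheel 'ROWS'. ROWS is JSON, a list of rows, each an object of numbers: "gripper": the finger opening in m, from 0 to 0.0854; "x", "y", "z": the shift along the tool's x, y, z in m; "turn": the turn about the tool's z in degrees. In form: [{"gripper": .., "x": .., "y": .., "z": .., "turn": ..}, ...]. A call has 1 to 8 rows; each row is the pose to reach, as a shift and turn from the pose commanded when the call began, along the tool's axes at that moment; what a row does not reach only later rows make up. A row lasts 1/8 s, in which the tool goes at most 62.5 mm and 10.7 degrees, less where a joint would pass 70% of its speed; a pose out of reach is approached as far as the arm can. A call with a gripper value outside its range is refused whole. The fingers move at their own pace and stop on an object; the grip force is fixed at half the most. Time passes only in rows, so rows that repeat a pose let the fingers close. It gives the time, the measured TCP pose, the force, the opening and the grip force at its end, in the units of the state.
- read_state(): the state, without advancing time (a new reading comes with each control period).
- capture(name): name is "scene" or "top" or "wrist"; returns a dict with "pixels" (384x512x3 uint8, red, green, blue), "depth" (384x512 float32, m along the optical axis (not along the pixel's ray), 0 where there is no reading), "fx", "fy", "cx", "cy" (pixels), "eye" and "orientation" of the camera in the world; the wrist camera has in their place "T_tool_cam" (4x4, takes a point from camera to tool coordinates, whose origin is the TCP and whose axes are the flange's). Camera axes: x right, y up, looking along -z (the intrinsics and any distortion apply to the point x, -y, -z); pixel columns grow to the right and rows downward; lengths in m; the calibration is good to about 2 mm. A picture is of the moment at which its call begins: read the wrist's pose just before it.
- hand_in(): hands the job in; it is judged then, once.
The state is a dict: "t": time; "qpos": joint angles; "qvel": joint speeds; "effort": joint torques, N m; "tool_pos": TCP position; "tool_rot": TCP orientation; "force": force on the tool from outside, world axes, zero at the start; "ft_torque": the same for the moment, N m; "finger_gap": finger opening in m; "grasp_force": force on a finger pad.
Only numpy, scipy, OpenCV 4.12 (cv2) and the standard library are available. Lean on these libraries where they do the work, as an engineer would, in place of code of your own. Each camera call takes 0.05 s, during which the arm holds its last target. There are 200 camera calls.

## Task

Get the gearbox out for service: swing the hasp off the catch of the closed parts case and right back until it stays there, then raise the lid until it stands about upright on its stiff hinge, and lift the gearbox out. Lay it lengthwise and centred on the narrow sloped deck of the service rest, right side up and flat against the deck before you let go of it. Leave the hasp back and the lid up, and do not disturb the tachometer, the flywheel or the rims.

Things in the scene. Friction and masses are not known exactly. Their poses are not given: they have to be found in the camera images.
- case: parts case, fixed: grey open tray 190 (x) x 260 (y) x 75 mm high, walls and floor 6 mm, with an aluminium lid; a 45 mm deep ledge, level with the rim, runs along its front (-x side) and carries the hasp. Origin: centre of the tray's underside (ledge not counted); x points from the hasp side to the lid's hinge, z up
- hasp (a joint): angle of the hasp, rad: 0 lying over the catch on the lid, pointing to the case's +x; grows as the free end swings up (1.57 upright) and back to the case's -x, to the stop at 2.9. Low friction: it falls shut or falls back by its own weight (80 g)
- hasp_hinge (a point): point on the hasp's hinge axis, at its middle: 88 mm above the table, 115 mm to -x of the case's origin; the axis runs along the case's y
- hasp_fin (a point): grip point on the hasp, moving with it: 75 mm from the hinge axis along the strap, 26 mm above its mid-plane, inside the fin. The hasp is a slotted steel strap 88 x 36 x 4 mm; at its free end a fin 20 mm long (along the strap) and 11 mm thick (along y) stands 36 mm above the mid-plane. When closed the slot is round the catch, a stud on the lid 7 x 12 mm, 18 mm high
- lid (a joint): angle of the lid, rad: 0 closed, grows as its front edge rises, stop at 1.6. Stiff hinge: the lid stays where it is left
- lid_hinge (a point): point on the lid's hinge axis (along the case's y), at its middle: far (+x) upper edge of the case, 75 mm above the table. The lid is a plate 190 x 260 x 8 mm from this axis to the front rim
- lid_grip (a point): grip point on the lid, moving with it, in the black upright grip on the lid's middle: a block 44 mm long (along x), 16 mm thick (along y), standing 42 mm above the lid's top. The point lies 80 mm from the hinge axis along the lid and 36 mm above the plane of the lid's underside, which holds the hinge axis
- gearbox: gearbox lying flat on the case's 6 mm floor: dark block 110 (x) x 50 (y) x 40 mm (z), thin red seal round its middle, round boss (36 mm across, 7 mm high) on top 25 mm to -x of its middle, shaft stub 10 mm thick sticking out 14 mm at the +x end. 0.3 kg. Origin: centre of its underside; z out of the top
- rest: service rest, fixed to the table: base plate 130 x 110 mm, a column and a sloped deck. Origin: underside centre on the table, z up, x from the low to the high end of the deck
- rest_deck: the sloped deck, aluminium: 150 mm long (its x, rising to +x) and 84 mm wide (its y), tilted 30 degrees about its y so that it faces down towards the robot's side; a 12 mm lip closes the low end (-x). Origin: centre of its upper face, 85 mm above the table; z is square to the face, upward
- tachometer: tachometer, bystander: grey box 90 x 140 x 55 mm with a dark display and a ribbed black knob (75 mm high in all). Origin: underside centre
- flywheel: brass flywheel, bystander: disc 76 mm across, 18 mm high with a hub to 30 mm. Origin: underside centre
- rim_a: white spoked rim, bystander: 84 mm across, 40 mm high, lying flat. Origin: underside centre
- rim_b: white spoked rim, bystander, as rim_a
Mind the look-alikes: they are no part of the job. What is shaped like the rest but pink or red is not meant.

How it is judged:
On the way, in this order (a step that is already met when the one before it is completed fails the run):
1. the hasp is swung off the catch and lies back, more than 2 rad open (value of joint hasp above 2 rad), for 0.1 s.
2. the lid is raised to more than 1.2 rad (value of joint lid above 1.2 rad), for 0.1 s.
3. the gearbox is lifted out of the case, in the gripper (height (world z) of gearbox above 0.115 m and contact force between the fingers and gearbox above 1 N), for 0.1 s.
4. the gearbox lies flat on the sloped deck (within 0.1 rad and 6 mm, centred within 18 mm across and 35 mm along) while the fingers still hold it (x of gearbox in the frame of rest_deck between -0.035 and 0.035 m and y of gearbox in the frame of rest_deck between -0.018 and 0.018 m and z of gearbox in the frame of rest_deck between -0.004 and 0.006 m and angle between the z axis of gearbox and the z axis of rest_deck, either way round below 0.1 rad and angle between the x axis of gearbox and the x axis of rest_deck, either way round below 0.2 rad and angle between gearbox's own z axis and vertical below 0.7 rad and contact force between the fingers and gearbox above 1 N), for 0.1 s.
At the end, for the whole second after the job is handed in: The gearbox rests released on the deck, right side up: flat within 0.1 rad and 6 mm, centred within 18 mm across and 35 mm along, lengthwise within 0.2 rad (either end up); hasp open more than 2 rad, lid more than 1.2 rad (x of gearbox in the frame of rest_deck between -0.035 and 0.035 m and y of gearbox in the frame of rest_deck between -0.018 and 0.018 m and z of gearbox in the frame of rest_deck between -0.004 and 0.006 m and angle between the z axis of gearbox and the z axis of rest_deck, either way round below 0.1 rad and angle between the x axis of gearbox and the x axis of rest_deck, either way round below 0.2 rad and angle between gearbox's own z axis and vertical below 0.7 rad and linear speed of gearbox below 0.01 m/s and value of joint hasp above 2 rad and value of joint lid above 1.2 rad and contact force between gearbox and rest_deck above 0.3 N); the robot touches nothing.
It fails at once if the lid is forced up (over 0.1 rad) while the hasp is still over its catch (under 1 rad) (value of joint lid above 0.1 rad and value of joint hasp below 1 rad).
It fails at once if the tachometer is moved by more than 30 mm (distance of tachometer from where it was at the start of the episode above 0.03 m).
It fails at once if the flywheel is moved by more than 30 mm (distance of flywheel from where it was at the start of the episode above 0.03 m).
It fails at once if the rim_a is moved by more than 30 mm (distance of rim_a from where it was at the start of the episode above 0.03 m).
It fails at once if the rim_b is moved by more than 30 mm (distance of rim_b from where it was at the start of the episode above 0.03 m).
It also fails if it takes over 72 s, if anything falls off the work surface, if the arm or the gripper's body presses on something with over 40 N, if the wrist force passes 120 N, or if a joint passes its speed limit or range.

## Working session

There is one attempt and no reset: what is moved stays moved. The work goes in short steps, Python scripts to look and compute and a shell command to move; the robot and the scene stay as the last step left them, time stands still between calls to the robot, and variables do not carry over. Pictures are saved under pics/ and viewed, at most 10 in all, crops included, and the job is handed in when it is done.

```bash
mkdir -p pics; ls; cat > h.py <<'E'
import numpy as np,cv2
from scipy.spatial.transform import Rotation as R
from plant import read_state,capture,hand_in
def save(c,n): cv2.imwrite(f'pics/{n}.png',c['pixels'][:,:,::-1])
def pose(c,s=None):
    if 'eye' in c:
        o=np.array(c['orientation']); 
        return (R.from_quat(o).as_matrix() if o.size==4 else o.reshape(3,3)),np.array(c['eye'])
    T=np.array(c['T_tool_cam']); Rt=R.from_quat(s['tool_rot']).as_matrix()
    return Rt@T[:3,:3],Rt@T[:3,3]+np.array(s['tool_pos'])
def cloud(c,s=None):
    r,e=pose(c,s); d=c['depth']; v,u=np.mgrid[:384,:512]
    p=np.stack([(u-c['cx'])/c['fx']*d,-(v-c['cy'])/c['fy']*d,-d],-1)@r.T+e
    p[d==0]=np.nan
    return p
E
python3 - <<'E'
from h import *
s=read_state();print(s)
for n in('scene','top'):
    c=capture(n);save(c,n);print({k:v for k,v in c.items() if k not in('pixels','depth')})
    np.savez(f'{n}.npz',p=cloud(c),i=c['pixels'])
E
```

```text
pics
{'t': 0.0, 'qpos': array([ 1.16500476e+00,  2.87167177e-01,  1.57818950e+00,  1.34986630e-05,
        1.27862103e+00, -1.50007567e-01]), 'qvel': array([ 0.00119259, -0.00071618,  0.00178307, -0.00060979,  0.00166159,
       -0.00028373]), 'effort': array([-9.02037991e-04, -4.05973184e+01, -2.92632347e+01, -1.71368324e-04,
        5.79935586e-03, -3.41493660e-06]), 'tool_pos': array([0.17048455, 0.65242624, 0.22993942]), 'tool_rot': array([ 1.27545490e-01,  9.91832005e-01, -1.14500192e-03, -3.33366703e-04]), 'force': array([0.43257605, 0.27002207, 0.59485829]), 'ft_torque': array([-0.03780799, -0.0020146 ,  0.00363881]), 'grasp_force': 0.0, 'finger_gap': 0.08531376581964599}
{'fx': 445.0401016559625, 'fy': 445.0401016559625, 'cx': 253.46687026384046, 'cy': 188.65135267368615, 'eye': array([ 1.26048427, -0.46531289,  1.37711531]), 'orientation': array([0.26361086, 0.14058889, 0.45756972, 0.83748077])}
{'fx': 375.6504254354729, 'fy': 375.6504254354729, 'cx': 257.7806775282034, 'cy': 189.8620871238486, 'eye': array([0.3212114 , 0.01480769, 1.50193997]), 'orientation': array([ 0.05472427, -0.05152433, -0.69969547,  0.71047642])}
```

View pics/scene.png

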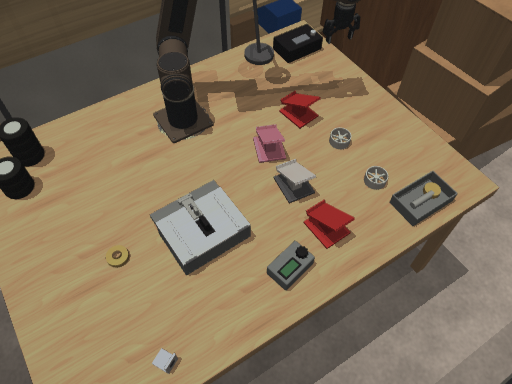

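View pics/top.png

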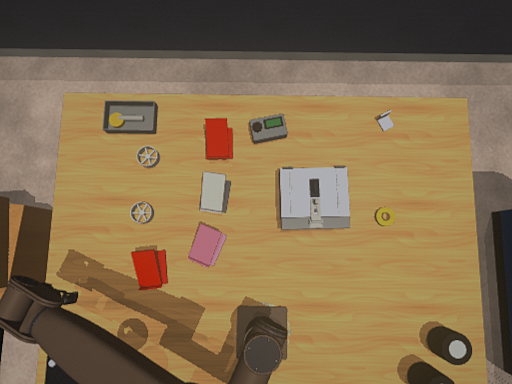

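The scene view shows the case at (200,228), with the hasp at (190,207) and the black grip at (205,226). Rest candidates: pale grey (297,175), pink (268,143), red (300,108) and red (329,222). The open tray at (423,198) holds other parts. By the description I choose the pale rest and the lidded case; in the top view these are (214,192) and (315,198).

```bash
python3 - <<'E'
from h import *
for n in('top','scene'):
    D=np.load(n+'.npz');p=D['p'];i=D['i'].astype(int)
    def win(a,b,c,d):
        m=np.zeros((384,512),bool);m[b:d,a:c]=1;return m
    w=win(265,150,365,245) if n=='top' else win(140,170,262,280)
    m=w&(p[...,2]>.060)&(p[...,2]<.10)
    r=cv2.minAreaRect(p[m][:,:2].astype(np.float32)*1000);print(n,'case all',r,np.median(p[m][:,2]))
    m2=w&(i.max(-1)<70)&(p[...,2]>.1)
    print(' blackgrip',p[m2].mean(0),m2.sum(), cv2.minAreaRect(p[m2][:,:2].astype(np.float32)*1000) if m2.sum()>3 else 0)
    m4=w&(p[...,2]>.097)&~(i.max(-1)<90); print(' fin/stud high',p[m4].mean(0),m4.sum(),np.nanmax(p[m4][:,2]))
    w=win(190,160,240,222) if n=='top' else win(268,155,322,205)
    m=w&(i.min(-1)>110)&(p[...,2]>.04)&(abs(i[...,0]-i[...,2])<50)
    q=p[m];print('deck',m.sum(),q.mean(0),q.min(0),q.max(0))
    A=np.c_[q[:,:2],np.ones(len(q))];
    for _ in range(3):
        k=np.linalg.lstsq(A,q[:,2],rcond=None)[0];res=abs(A@k-q[:,2]);ok=res<.005;A,q=A[ok],q[ok]
    print(' plane slope',np.hypot(*k[:2]),'az up',np.degrees(np.arctan2(k[1],k[0])),len(q))
    g=k[:2]/np.hypot(*k[:2]);
    print(cv2.minAreaRect(q[:,:2].astype(np.float32)*1000), 'z range',q[:,2].min(),q[:,2].max())
c=capture('scene')
z=cv2.resize(c['pixels'][90:290,130:360],None,fx=3,fy=3,interpolation=cv2.INTER_CUBIC);cv2.imwrite('pics/crop.png',z[:,:,::-1])
E
```

```text
top case all ((514.1950073242188, -192.3367462158203), (239.71206665039062, 261.5103454589844), 2.5384602546691895) 0.08204227173108147
 blackgrip [ 0.54494295 -0.18958291  0.12108854] 58 ((530.0086059570312, -191.0708770751953), (80.42668151855469, 15.416116714477539), 2.123818874359131)
 fin/stud high [ 0.48031785 -0.19251429  0.11407674] 28 0.12639605493599326
deck 838 [0.52644438 0.19698704 0.08406157] [0.45113534 0.14652366 0.04380796] [0.59962423 0.24506413 0.12682106]
 plane slope 0.5641691857913459 az up -7.667115795985025 682
((524.4635620117188, 197.30343627929688), (84.20848083496094, 141.6675262451172), 82.25736999511719) z range 0.04495188702528563 0.12422624050668518
scene case all ((513.814697265625, -193.0148468017578), (244.40640258789062, 261.4681701660156), 2.107199192047119) 0.08170714671124246
 blackgrip [ 0.54943172 -0.19406758  0.11748263] 97 ((532.9796752929688, -194.03163146972656), (82.2816162109375, 17.82019805908203), 3.6096351146698)
 fin/stud high [ 0.48474052 -0.19423604  0.11667241] 22 0.12997287163324867
deck 538 [0.52746044 0.19582315 0.08442986] [0.44857055 0.14749524 0.04352954] [0.60293247 0.24596377 0.12768799]
 plane slope 0.5605342230312446 az up -7.7820468474771065 451
((527.093505859375, 195.95556640625), (87.24067687988281, 144.4978790283203), 83.5611801147461) z range 0.04361151176655009 0.12495380796138877
```

View pics/crop.png

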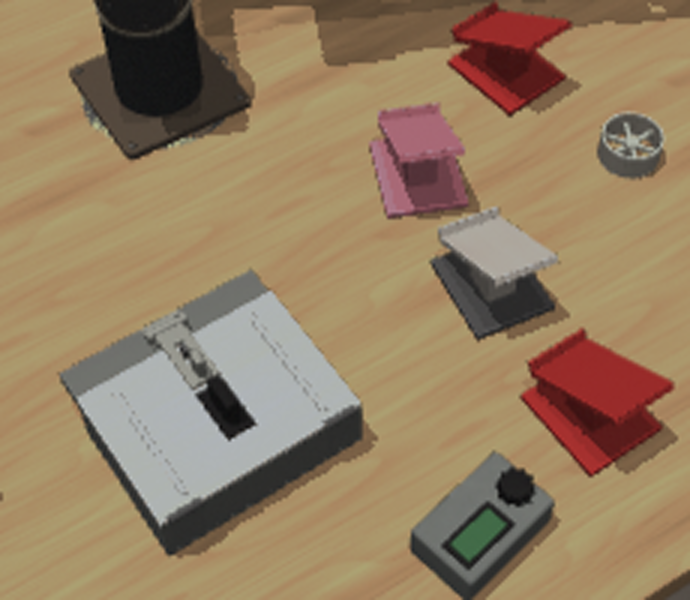

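The crop confirms it: lidded case with the hasp strap at crop (190,355) and black grip at (228,405), and the pale rest at (497,245) with its lip towards the robot. The pink and red ones are look-alikes.

The estimates agree: case origin (0.5365,-0.192), yaw 2.3°; deck centre (0.526,0.197), yaw -7.7°.

```bash
cat > go.py <<'E'
import sys
from h import *
# usage: go.py yaw(deg of case-like x axis) x y z [x y z ...] : world TCP targets -> tool rows
a=list(map(float,sys.argv[1:])); s=read_state(); Rt=R.from_quat(s['tool_rot']).as_matrix()
ty=np.degrees(np.arctan2(Rt[1,1],Rt[0,1])); d=(a[0]+90-ty+90)%180-90
print('t %.1f'%s['t'],'tcp',s['tool_pos'].round(4),'yaw',round(ty-90,1),'turn',round(-d,1),'tilt',Rt[:,2].round(3))
for i in range(1,len(a),3): print((Rt.T@(np.array(a[i:i+3])-s['tool_pos'])).round(3))
E
python3 -m handwheel '[{"gripper":0.05,"x":-0.059,"y":-0.037,"z":0,"turn":-8},{"gripper":0.05,"x":-0.118,"y":-0.074,"z":0,"turn":-17},{"gripper":0.05,"x":-0.176,"y":-0.11,"z":0,"turn":-17},{"gripper":0.05,"x":-0.235,"y":-0.146,"z":0,"turn":-17},{"gripper":0.05,"x":-0.294,"y":-0.183,"z":0,"turn":-17},{"gripper":0.05,"x":-0.352,"y":-0.22,"z":0,"turn":-17},{"gripper":0.05,"x":-0.41,"y":-0.256,"z":0,"turn":-17},{"gripper":0.05,"x":-0.469,"y":-0.293,"z":0,"turn":-17}]'; python3 go.py 2.3 0.4965 -0.193 0.2
```

```text
t: 1.15
tool_pos: [0.515, 0.2878, 0.2311]
tool_rot: [-0.02, 1.0, 0.0, -0.0]
force: [1.4, 0.4, 0.4]
finger_gap: 0.0501
grasp_force: 0.0
t 1.1 tcp [0.515  0.2878 0.2311] yaw 2.3 turn 0.0 tilt [-0.  0. -1.]
[ 0.038 -0.48   0.031]
```

```bash
python3 -m handwheel '[{"gripper":0.05,"x":0.005,"y":-0.06,"z":0,"turn":0},{"gripper":0.05,"x":0.01,"y":-0.12,"z":0,"turn":0},{"gripper":0.05,"x":0.015,"y":-0.18,"z":0,"turn":0},{"gripper":0.05,"x":0.02,"y":-0.24,"z":0,"turn":0},{"gripper":0.05,"x":0.025,"y":-0.3,"z":0,"turn":0},{"gripper":0.05,"x":0.03,"y":-0.36,"z":0,"turn":0},{"gripper":0.05,"x":0.038,"y":-0.42,"z":0,"turn":0},{"gripper":0.05,"x":0.038,"y":-0.42,"z":0,"turn":0}]'; python3 go.py 2.3 0.4965 -0.193 0.2; python3 - <<'E'
from h import *
s=read_state();c=capture('wrist');save(c,'w1');np.savez('w1.npz',p=cloud(c,s),i=c['pixels'])
print(np.array(c['T_tool_cam']).round(3))
E
```

```text
t: 2.15
tool_pos: [0.4926, -0.1353, 0.2311]
tool_rot: [-0.017, 1.0, -0.0, -0.0]
force: [-0.1, -0.1, 0.4]
finger_gap: 0.0499
grasp_force: 0.0
t 2.1 tcp [ 0.4926 -0.1353  0.2311] yaw 2.0 turn -0.3 tilt [-0. -0. -1.]
[-0.002 -0.058  0.031]
[[-0.001  0.959  0.282  0.071]
 [ 1.     0.     0.    -0.   ]
 [ 0.     0.282 -0.959 -0.142]
 [ 0.     0.     0.     1.   ]]
```

View pics/w1.png

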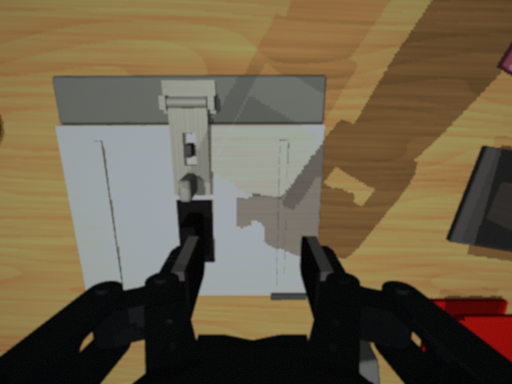

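The wrist view shows the hasp hinge at (190,100), the stud in the slot at (190,150), the fin at (187,188) and the black grip at (196,230).

```bash
python3 - <<'E'
from h import *
D=np.load('w1.npz');p=D['p'];i=D['i'].astype(int)
w=np.zeros((384,512),bool);w[172:203,170:212]=1
m=w&(p[...,2]>.115)&(p[...,2]<.13);print('fin top',m.sum(),np.median(p[m],0),p[m].min(0),p[m].max(0))
w=np.zeros((384,512),bool);w[198:262,176:215]=1
m=w&(i.max(-1)<70)&(p[...,2]>.115)&(p[...,2]<.13);print('grip top',m.sum(),np.median(p[m],0),p[m].min(0),p[m].max(0))
w[:]=0;w[70:235,50:330]=1
m=w&(p[...,2]>.07)&(p[...,2]<.085);print('case',cv2.minAreaRect(p[m][:,:2].astype(np.float32)*1000))
w[:]=0;w[92:110,155:222]=1;m=w&(p[...,2]>.086);print('hinge',m.sum(),p[m].mean(0),p[m].min(0),p[m].max(0))
E
```

```text
fin top 299 [ 0.49241101 -0.19440914  0.12308341] [ 0.48345334 -0.20110108  0.11525494] [ 0.50325091 -0.18967852  0.12557034]
grip top 273 [ 0.53116072 -0.19435259  0.12395837] [ 0.50191033 -0.20118272  0.11512601] [ 0.54504951 -0.18566915  0.12619178]
case ((473.265625, -196.5584716796875), (159.40061950683594, 260.6517028808594), 1.962389588356018)
hinge 740 [ 0.4192315  -0.19814946  0.09136266] [ 0.41248925 -0.22366697  0.08615836] [ 0.42540699 -0.1732465   0.09474156]
```

```bash
python3 go.py 2 0.4935 -0.195 0.15 0.4935 -0.195 0.096
```

```text
t 2.2 tcp [ 0.4927 -0.1333  0.231 ] yaw 2.1 turn 0.1 tilt [-0.001  0.001 -1.   ]
[ 0.001 -0.062  0.081]
[ 0.001 -0.062  0.135]
```

```bash
python3 -m handwheel '[{"gripper":0.04,"x":0.001,"y":-0.061,"z":0.03,"turn":0},{"gripper":0.04,"x":0.001,"y":-0.062,"z":0.08,"turn":0},{"gripper":0.04,"x":0.001,"y":-0.062,"z":0.11,"turn":0},{"gripper":0.04,"x":0.001,"y":-0.062,"z":0.135,"turn":0},{"gripper":0.04,"x":0.001,"y":-0.062,"z":0.135,"turn":0},{"gripper":0.04,"x":0.001,"y":-0.062,"z":0.135,"turn":0}]';python3 go.py 2 0.4935 -0.195 0.096
```

```text
t: 2.95
tool_pos: [0.4957, -0.1931, 0.0974]
tool_rot: [-0.021, 1.0, -0.0, 0.001]
force: [-0.3, 0.4, 0.2]
finger_gap: 0.0402
grasp_force: 0.0
t 3.0 tcp [ 0.4957 -0.1931  0.0974] yaw 2.4 turn 0.4 tilt [ 0.001 -0.001 -1.   ]
[ 0.002 -0.002  0.001]
```

```bash
python3 -m handwheel '[{"gripper":0.004,"x":0.001,"y":-0.001,"z":0,"turn":0},{"gripper":0.004,"x":0.001,"y":-0.001,"z":0,"turn":0},{"gripper":0.004,"x":0.001,"y":-0.001,"z":0,"turn":0},{"gripper":0.004,"x":0.001,"y":-0.001,"z":0,"turn":0}]' && python3 -m handwheel '[{"gripper":0.004,"x":0.004,"y":0,"z":-0.01,"turn":0},{"gripper":0.004,"x":0.009,"y":0,"z":-0.0185,"turn":0},{"gripper":0.004,"x":0.015,"y":0,"z":-0.027,"turn":0},{"gripper":0.004,"x":0.023,"y":0,"z":-0.034,"turn":0},{"gripper":0.004,"x":0.031,"y":0,"z":-0.04,"turn":0},{"gripper":0.004,"x":0.04,"y":0,"z":-0.0455,"turn":0},{"gripper":0.004,"x":0.05,"y":0,"z":-0.049,"turn":0},{"gripper":0.004,"x":0.06,"y":0,"z":-0.052,"turn":0}]'
```

```text
t: 3.45
tool_pos: [0.4946, -0.1949, 0.0979]
tool_rot: [-0.02, 1.0, -0.0, 0.001]
force: [-0.8, 2.4, 6.3]
finger_gap: 0.0098
grasp_force: 59.9
t: 4.45
tool_pos: [0.4336, -0.1971, 0.1487]
tool_rot: [-0.02, 1.0, 0.0, 0.001]
force: [6.7, -2.1, -8.5]
finger_gap: 0.0096
grasp_force: 58.3
```

```bash
python3 -m handwheel '[{"gripper":0.004,"x":0.01,"y":0,"z":-0.001,"turn":0},{"gripper":0.004,"x":0.0205,"y":0,"z":-0.001,"turn":0},{"gripper":0.004,"x":0.031,"y":0,"z":0.0005,"turn":0},{"gripper":0.004,"x":0.041,"y":0,"z":0.003,"turn":0},{"gripper":0.004,"x":0.054,"y":0,"z":0.0086,"turn":0},{"gripper":0.004,"x":0.065,"y":0,"z":0.0164,"turn":0},{"gripper":0.004,"x":0.065,"y":0,"z":0.0164,"turn":0}]';python3 - <<'E'
from h import *
s=read_state();c=capture('wrist');save(c,'w2');np.savez('w2.npz',p=cloud(c,s),i=c['pixels'])
E
```

```text
t: 5.32
tool_pos: [0.369, -0.1998, 0.1353]
tool_rot: [-0.02, 1.0, 0.0, 0.0]
force: [-0.2, 5.5, 9.3]
finger_gap: 0.0099
grasp_force: 62.3
```

View pics/w2.png

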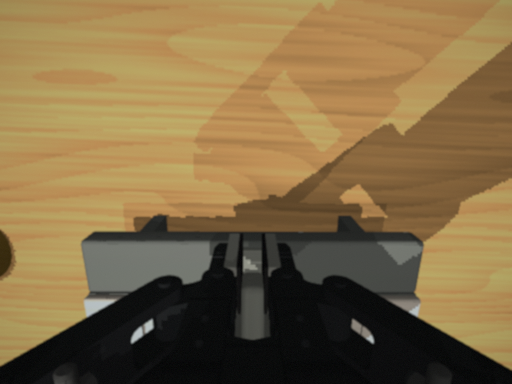

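The fin is between the fingers at (252,265) and the strap is past upright, so I release it.

```bash
python3 -m handwheel '[{"gripper":0.085,"x":0,"y":0,"z":0,"turn":0},{"gripper":0.085,"x":0,"y":0,"z":0,"turn":0},{"gripper":0.085,"x":0,"y":0,"z":0,"turn":0},{"gripper":0.085,"x":0,"y":0,"z":0,"turn":0},{"gripper":0.085,"x":0,"y":0,"z":-0.03,"turn":0},{"gripper":0.085,"x":0,"y":0,"z":-0.08,"turn":0},{"gripper":0.06,"x":-0.06,"y":0,"z":-0.08,"turn":0},{"gripper":0.05,"x":-0.12,"y":0,"z":-0.08,"turn":0}]';python3 - <<'E'
from h import *
s=read_state();c=capture('wrist');save(c,'w3');np.savez('w3.npz',p=cloud(c,s),i=c['pixels'])
E
python3 go.py 2 0.549 -0.193 0.15  0.549 -0.193 0.094
```

```text
t: 6.38
tool_pos: [0.4906, -0.1954, 0.2141]
tool_rot: [-0.02, 1.0, -0.001, 0.002]
force: [-0.3, -0.4, 0.6]
finger_gap: 0.0515
grasp_force: 0.0
t 6.4 tcp [ 0.4959 -0.1951  0.2113] yaw 2.4 turn 0.4 tilt [ 0.005  0.    -1.   ]
[-0.053 -0.     0.062]
[-0.053 -0.     0.118]
```

View pics/w3.png

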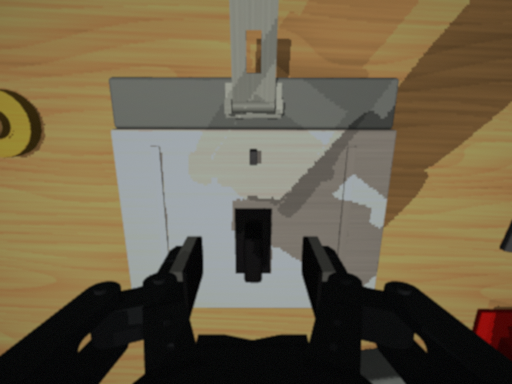

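The hasp now lies back at (253,45), clear of the stud at (254,157). The lid's grip is at (253,245).

```bash
python3 - <<'E'
from h import *
D=np.load('w3.npz');p=D['p'];i=D['i'].astype(int)
w=np.zeros((384,512),bool);w[200:290,230:276]=1
m=w&(p[...,2]>.113)&(p[...,2]<.135);print('grip top',m.sum(),np.median(p[m],0),p[m].min(0),p[m].max(0))
for v in range(205,290,6): print(v,p[v,253].round(3),i[v,253])
E
python3 go.py 2 0.549 -0.193 0.15  0.549 -0.193 0.094
```

```text
grip top 872 [ 0.54519341 -0.19348144  0.12422999] [ 0.52624367 -0.20162284  0.11314448] [ 0.56974979 -0.18494757  0.12613314]
205 [ 0.51  -0.194  0.083] [121 115 106]
211 [ 0.515 -0.194  0.086] [11 11 12]
217 [ 0.521 -0.194  0.086] [13 13 13]
223 [ 0.527 -0.194  0.088] [6 6 4]
229 [ 0.527 -0.194  0.104] [2 0 2]
235 [ 0.527 -0.194  0.117] [4 2 4]
241 [ 0.529 -0.194  0.124] [13 12 12]
247 [ 0.534 -0.193  0.126] [18 17 18]
253 [ 0.54  -0.193  0.124] [16 15 16]
259 [ 0.546 -0.193  0.125] [19 18 19]
265 [ 0.552 -0.193  0.124] [18 18 19]
271 [ 0.557 -0.193  0.125] [19 17 17]
277 [ 0.564 -0.192  0.124] [22 21 22]
283 [ 0.597 -0.191  0.083] [135 142 144]
289 [ 0.604 -0.191  0.083] [158 165 168]
t 6.4 tcp [ 0.4959 -0.1951  0.2113] yaw 2.4 turn 0.4 tilt [ 0.005  0.    -1.   ]
[-0.053 -0.     0.062]
[-0.053 -0.     0.118]
```

```bash
python3 -m handwheel '[{"gripper":0.045,"x":-0.03,"y":0,"z":0.02,"turn":0},{"gripper":0.045,"x":-0.056,"y":0,"z":0.06,"turn":0},{"gripper":0.045,"x":-0.056,"y":0,"z":0.06,"turn":0},{"gripper":0.045,"x":-0.056,"y":0,"z":0.06,"turn":0}]'; python3 go.py 2 0.548 -0.1935 0.094
```

```text
t: 6.92
tool_pos: [0.5445, -0.1928, 0.1524]
tool_rot: [-0.021, 1.0, -0.0, -0.0]
force: [-0.1, 0.5, 0.6]
finger_gap: 0.0449
grasp_force: 0.0
t 6.9 tcp [ 0.5445 -0.1928  0.1524] yaw 2.4 turn 0.4 tilt [-0. -0. -1.]
[-0.004 -0.001  0.058]
```

```bash
python3 -m handwheel '[{"gripper":0.045,"x":-0.004,"y":-0.001,"z":0.04,"turn":0},{"gripper":0.045,"x":-0.004,"y":-0.001,"z":0.058,"turn":0},{"gripper":0.045,"x":-0.004,"y":-0.001,"z":0.058,"turn":0},{"gripper":0.008,"x":-0.004,"y":-0.001,"z":0.058,"turn":0},{"gripper":0.008,"x":-0.004,"y":-0.001,"z":0.058,"turn":0},{"gripper":0.008,"x":-0.004,"y":-0.001,"z":0.058,"turn":0},{"gripper":0.008,"x":-0.004,"y":-0.001,"z":0.058,"turn":0}]'; python3 - <<'E'
import numpy as np
r=np.hypot(80,37);a0=np.arctan2(37,80)
for t in range(0,76,5):
    f=a0+np.radians(t);print(t,(r*(np.cos(f)-np.cos(a0))).round(1),(-r*(np.sin(f)-np.sin(a0))).round(1))
E
```

```text
t: 7.8
tool_pos: [0.5496, -0.1928, 0.0961]
tool_rot: [-0.02, 1.0, 0.001, 0.001]
force: [-1.9, 5.4, 6.0]
finger_gap: 0.015
grasp_force: 60.2
0 0.0 -0.0
5 -3.5 -6.8
10 -7.6 -13.3
15 -12.3 -19.4
20 -17.5 -25.1
25 -23.1 -30.3
30 -29.2 -35.0
35 -35.7 -39.2
40 -42.5 -42.8
45 -49.6 -45.7
50 -56.9 -48.1
55 -64.4 -49.8
60 -72.0 -50.8
65 -79.7 -51.1
70 -87.4 -50.8
75 -95.0 -49.9
```

```bash
python3 -m handwheel '[{"gripper":0.008,"x":-0.0035,"y":0,"z":-0.0068,"turn":0},{"gripper":0.008,"x":-0.0076,"y":0,"z":-0.0133,"turn":0},{"gripper":0.008,"x":-0.0123,"y":0,"z":-0.0194,"turn":0},{"gripper":0.008,"x":-0.0175,"y":0,"z":-0.0251,"turn":0},{"gripper":0.008,"x":-0.0231,"y":0,"z":-0.0303,"turn":0},{"gripper":0.008,"x":-0.0292,"y":0,"z":-0.035,"turn":0},{"gripper":0.008,"x":-0.0357,"y":0,"z":-0.0392,"turn":0},{"gripper":0.008,"x":-0.0425,"y":0,"z":-0.0428,"turn":0}]'
```

```text
t: 8.8
tool_pos: [0.5904, -0.1912, 0.1363]
tool_rot: [-0.021, 1.0, 0.001, -0.002]
force: [-6.5, 0.3, -15.1]
finger_gap: 0.015
grasp_force: 58.7
```

```bash
python3 -m handwheel '[{"gripper":0.008,"x":-0.0071,"y":0,"z":-0.0029,"turn":0},{"gripper":0.008,"x":-0.0144,"y":0,"z":-0.0053,"turn":0},{"gripper":0.008,"x":-0.0219,"y":0,"z":-0.007,"turn":0},{"gripper":0.008,"x":-0.0295,"y":0,"z":-0.008,"turn":0},{"gripper":0.008,"x":-0.0372,"y":0,"z":-0.0083,"turn":0},{"gripper":0.008,"x":-0.0418,"y":0,"z":-0.0082,"turn":0},{"gripper":0.008,"x":-0.0418,"y":0,"z":-0.0082,"turn":0}]'
```

```text
t: 9.68
tool_pos: [0.6322, -0.1896, 0.1456]
tool_rot: [-0.021, 1.0, 0.001, -0.002]
force: [-9.1, 1.2, -9.9]
finger_gap: 0.0149
grasp_force: 58.7
```

```bash
python3 -m handwheel '[{"gripper":0.05,"x":0,"y":0,"z":0,"turn":0},{"gripper":0.05,"x":0,"y":0,"z":0,"turn":0},{"gripper":0.05,"x":-0.001,"y":0,"z":-0.03,"turn":0},{"gripper":0.05,"x":-0.001,"y":0,"z":-0.08,"turn":0},{"gripper":0.02,"x":0.0,"y":0,"z":-0.14,"turn":0},{"gripper":0.0,"x":0.01,"y":0,"z":-0.165,"turn":0},{"gripper":0.0,"x":0.07,"y":0,"z":-0.165,"turn":0},{"gripper":0.0,"x":0.12,"y":0,"z":-0.165,"turn":0}]'; python3 -m handwheel '[{"gripper":0.0,"x":0.01,"y":0,"z":0,"turn":0},{"gripper":0.0,"x":0.01,"y":0,"z":0,"turn":0}]'; python3 - <<'E'
from h import *
s=read_state();c=capture('scene');p=cloud(c);save(c,'s2');print(s['tool_pos'])
i=c['pixels'].astype(int);w=np.zeros((384,512),bool);w[120:290,140:270]=1
d=R.from_euler('z',2,degrees=True).as_matrix()[:,0]
x=(p-np.array([.6285,-.19,.075]))@d
m=w&(p[...,2]>.1)&(p[...,2]<.27)&(abs(x)<.1)&(p[...,1]<-.22);print(m.sum());
for a,b in((.1,.14),(.14,.18),(.18,.22),(.22,.27)):
    k=m&(p[...,2]>a)&(p[...,2]<b); print(a,k.sum(),np.median(x[k]) if k.sum() else 0,np.median(p[k][:,2]) if k.sum() else 0)
E
python3 go.py 2 0.51 -0.193 0.3 0.51 -0.193 0.215 .6 -.19 .215
```

```text
t: 10.68
tool_pos: [0.5139, -0.1957, 0.3145]
tool_rot: [-0.021, 1.0, -0.002, 0.005]
force: [0.2, 0.2, 0.6]
finger_gap: -0.0001
grasp_force: 0.0
t: 10.92
tool_pos: [0.5043, -0.196, 0.3131]
tool_rot: [-0.02, 1.0, -0.002, 0.003]
force: [0.4, 0.4, 0.4]
finger_gap: -0.0001
grasp_force: 0.0
[ 0.50434541 -0.19598735  0.31306408]
1549
0.1 398 -0.017416463087201198 0.12051544621335453
0.14 425 -0.04135584066485325 0.16013013993398184
0.18 448 -0.06510791169605368 0.20087267400434972
0.22 278 -0.08463590829688189 0.23204043146728703
t 11.0 tcp [ 0.5046 -0.1959  0.3124] yaw 2.3 turn 0.3 tilt [ 0.005 -0.002 -1.   ]
[-0.005  0.003  0.012]
[-0.005  0.003  0.097]
[-0.095  0.002  0.098]
```

```bash
python3 -m handwheel '[{"gripper":0.0,"x":0.0,"y":0.003,"z":0.05,"turn":0},{"gripper":0.0,"x":0.0,"y":0.003,"z":0.103,"turn":0},{"gripper":0.0,"x":-0.015,"y":0.003,"z":0.105,"turn":0},{"gripper":0.0,"x":-0.03,"y":0.003,"z":0.105,"turn":0},{"gripper":0.0,"x":-0.045,"y":0.003,"z":0.105,"turn":0},{"gripper":0.0,"x":-0.06,"y":0.003,"z":0.105,"turn":0},{"gripper":0.0,"x":-0.075,"y":0.003,"z":0.105,"turn":0},{"gripper":0.0,"x":-0.085,"y":0.003,"z":0.105,"turn":0}]'; python3 -m handwheel '[{"gripper":0.0,"x":-0.006,"y":0,"z":0,"turn":0},{"gripper":0.0,"x":-0.012,"y":0,"z":0,"turn":0},{"gripper":0.0,"x":-0.012,"y":0,"z":0,"turn":0}]'; cat > lid.py <<'E'
from h import *
s=read_state();c=capture('scene');p=cloud(c);print(s['tool_pos'])
w=np.zeros((384,512),bool);w[100:290,140:270]=1
d=R.from_euler('z',2,degrees=True).as_matrix()[:,0]
x=(p-np.array([.6285,-.19,.075]))@d
m=w&(p[...,2]>.1)&(p[...,2]<.27)&(abs(x)<.12)&(p[...,1]<-.24)
k=np.polyfit(p[m][:,2],x[m],1);print(m.sum(),'lid deg',90+np.degrees(np.arctan(k[0])),'x at .075',np.polyval(k,.075))
E
python3 lid.py
```

```text
t: 11.98
tool_pos: [0.5982, -0.1907, 0.2241]
tool_rot: [-0.021, 1.0, -0.005, 0.014]
force: [-5.2, 6.6, 33.6]
finger_gap: 0.0002
grasp_force: 0.3
t: 12.35
tool_pos: [0.6116, -0.1905, 0.2249]
tool_rot: [-0.021, 1.0, -0.006, 0.016]
force: [-0.6, 5.9, 30.8]
finger_gap: 0.0001
grasp_force: 0.3
[ 0.61155612 -0.19054524  0.22488891]
769 lid deg 87.52034294777891 x at .075 0.009717757169693204
```

```bash
python3 -m handwheel '[{"gripper":0.0,"x":0.0,"y":0,"z":-0.03,"turn":0},{"gripper":0.0,"x":0.0,"y":0,"z":-0.08,"turn":0},{"gripper":0.04,"x":0.06,"y":0,"z":-0.1,"turn":0},{"gripper":0.085,"x":0.1,"y":0,"z":-0.1,"turn":0},{"gripper":0.085,"x":0.12,"y":0,"z":-0.08,"turn":0},{"gripper":0.085,"x":0.12,"y":0,"z":-0.08,"turn":0},{"gripper":0.085,"x":0.12,"y":0,"z":-0.08,"turn":0}]';python3 lid.py; python3 - <<'E'
from h import *
s=read_state();print(s['tool_pos']);c=capture('wrist');save(c,'w4');np.savez('w4.npz',p=cloud(c,s),i=c['pixels'])
E
```

```text
t: 13.28
tool_pos: [0.4823, -0.194, 0.2879]
tool_rot: [-0.021, 1.0, -0.001, 0.002]
force: [0.2, -0.1, -0.4]
finger_gap: 0.0851
grasp_force: 0.0
[ 0.48228032 -0.19402118  0.28789681]
778 lid deg 87.50372164623442 x at .075 0.009566222418649767
[ 0.48215414 -0.19390276  0.28744838]
```

View pics/w4.png

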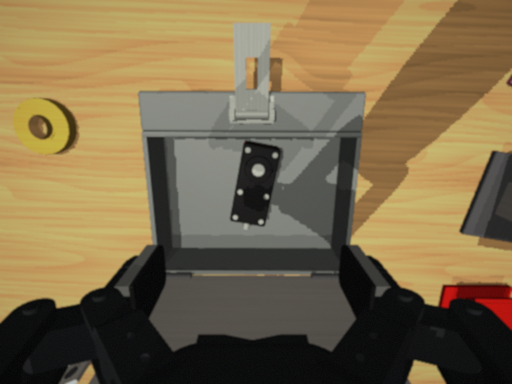

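The lid stands up and the hasp is back. The gearbox is in the tray at (256,184), boss at (259,170), stub at (246,226), turned by about 10°.

```bash
python3 - <<'E'
from h import *
D=np.load('w4.npz');p=D['p'];i=D['i'].astype(int)
w=np.zeros((384,512),bool);w[130:236,215:300]=1
m=w&(p[...,2]>.036)&(p[...,2]<.060)
r=cv2.minAreaRect(p[m][:,:2].astype(np.float32)*1000);print('top',r,np.median(p[m],0))
m=w&(p[...,2]>.0505)&(p[...,2]<.06);print('boss',m.sum(),np.median(p[m],0))
m=w&(p[...,2]>.02)&(p[...,2]<.033)&(np.mgrid[:384,:512][0]>222);print('stub',m.sum(),np.median(p[m],0))
w[:]=0;w[140:245,160:350]=1;m=w&(p[...,2]<.012);print('floor',cv2.minAreaRect(p[m][:,:2].astype(np.float32)*1000))
E
```

```text
top ((513.4686889648438, -191.11849975585938), (50.05227279663086, 110.14714813232422), 81.59931182861328) [ 0.50923674 -0.19111486  0.04589738]
boss 565 [ 0.48829725 -0.18752393  0.05279578]
stub 39 [ 0.57794246 -0.20105451  0.02995936]
floor ((536.6126708984375, -194.2902374267578), (162.50416564941406, 250.1421661376953), 2.4360198974609375)
```

```bash
python3 go.py -8.4 0.5135 -0.191 0.12 0.5135 -0.191 0.015
```

```text
t 13.4 tcp [ 0.4819 -0.1938  0.2869] yaw 2.4 turn 10.8 tilt [ 0.003 -0.002 -1.   ]
[-0.031  0.002  0.167]
[-0.031  0.002  0.272]
```

```bash
python3 -m handwheel '[{"gripper":0.085,"x":-0.015,"y":0.001,"z":0.05,"turn":5},{"gripper":0.085,"x":-0.031,"y":0.002,"z":0.11,"turn":10.8},{"gripper":0.085,"x":-0.031,"y":0.002,"z":0.16,"turn":10.8},{"gripper":0.085,"x":-0.031,"y":0.002,"z":0.185,"turn":10.8},{"gripper":0.085,"x":-0.031,"y":0.002,"z":0.185,"turn":10.8},{"gripper":0.085,"x":-0.031,"y":0.002,"z":0.185,"turn":10.8}]';python3 go.py -8.4  0.5135 -0.191 0.015
```

```text
t: 14.12
tool_pos: [0.5125, -0.1907, 0.1016]
tool_rot: [0.074, 0.997, -0.001, 0.001]
force: [0.7, 1.3, 0.5]
finger_gap: 0.085
grasp_force: 0.0
t 14.1 tcp [ 0.5125 -0.1907  0.1016] yaw -8.4 turn -0.0 tilt [ 0.003 -0.002 -1.   ]
[-0.001 -0.     0.087]
```

```bash
python3 -m handwheel '[{"gripper":0.08,"x":-0.001,"y":0,"z":0.04,"turn":0},{"gripper":0.075,"x":-0.001,"y":0,"z":0.075,"turn":0},{"gripper":0.07,"x":-0.001,"y":0,"z":0.087,"turn":0},{"gripper":0.07,"x":-0.001,"y":0,"z":0.087,"turn":0},{"gripper":0.04,"x":-0.001,"y":0,"z":0.087,"turn":0},{"gripper":0.04,"x":-0.001,"y":0,"z":0.087,"turn":0},{"gripper":0.04,"x":-0.001,"y":0,"z":0.087,"turn":0},{"gripper":0.04,"x":-0.001,"y":0,"z":0.087,"turn":0}]'
```

```text
t: 15.12
tool_pos: [0.5137, -0.1911, 0.0153]
tool_rot: [0.074, 0.997, -0.001, 0.002]
force: [0.6, 0.3, 7.0]
finger_gap: 0.0493
grasp_force: 65.8
```

```bash
python3 -m handwheel '[{"gripper":0.04,"x":0,"y":0,"z":-0.02,"turn":0},{"gripper":0.04,"x":0,"y":0,"z":-0.06,"turn":0},{"gripper":0.04,"x":0,"y":0,"z":-0.11,"turn":0},{"gripper":0.04,"x":0,"y":0,"z":-0.16,"turn":0},{"gripper":0.04,"x":0,"y":0,"z":-0.2,"turn":0},{"gripper":0.04,"x":0,"y":0,"z":-0.2,"turn":0}]'; python3 go.py -7.7 0.526 0.197 0.215 
```

```text
t: 15.88
tool_pos: [0.5134, -0.1911, 0.2163]
tool_rot: [0.074, 0.997, -0.002, 0.003]
force: [-0.6, -0.1, -4.8]
finger_gap: 0.0488
grasp_force: 65.0
t 15.9 tcp [ 0.5134 -0.1911  0.2163] yaw -8.4 turn -0.7 tilt [ 0.007 -0.004 -1.   ]
[ 0.045  0.386 -0.   ]
```

```bash
python3 -m handwheel '[{"gripper":0.04,"x":0.006,"y":0.04,"z":0,"turn":-0.7},{"gripper":0.04,"x":0.012,"y":0.1,"z":0,"turn":-0.7},{"gripper":0.04,"x":0.02,"y":0.16,"z":0,"turn":-0.7},{"gripper":0.04,"x":0.028,"y":0.22,"z":0,"turn":-0.7},{"gripper":0.04,"x":0.036,"y":0.28,"z":0,"turn":-0.7},{"gripper":0.04,"x":0.045,"y":0.33,"z":0,"turn":-0.7},{"gripper":0.04,"x":0.055,"y":0.36,"z":0,"turn":-0.7},{"gripper":0.04,"x":0.055,"y":0.36,"z":0,"turn":-0.7}]'; python3 - <<'E'
from h import *
a=np.radians(-7.7);ux=np.array([np.cos(a),np.sin(a)]);uy=np.array([-ux[1],ux[0]])
for n in('top','scene'):
    D=np.load(n+'.npz');p=D['p'];i=D['i'].astype(int)
    w=np.zeros((384,512),bool)
    if n=='top': w[160:222,190:240]=1
    else: w[155:205,268:322]=1
    m=w&(i.min(-1)>110)&(p[...,2]>.04)&(abs(i[...,0]-i[...,2])<50);q=p[m]
    u=q[:,:2]@ux;v=q[:,:2]@uy
    for _ in range(4):
        k=np.polyfit(u,q[:,2],1);ok=abs(np.polyval(k,u)-q[:,2])<.004;u,v,q=u[ok],v[ok],q[ok]
    uc=(.085-k[1])/k[0];vc=(np.percentile(v,1)+np.percentile(v,99))/2
    print(n,k,'u range',u.min()-uc,u.max()-uc,'v width',np.ptp(v),'centre',uc*ux+vc*uy)
E
```

```text
t: 16.88
tool_pos: [0.5079, 0.1757, 0.2089]
tool_rot: [0.066, 0.998, -0.001, -0.003]
force: [-0.2, -0.1, -3.9]
finger_gap: 0.049
grasp_force: 64.9
top [ 0.559728  -0.1931815] u range -0.07450237527345266 0.06716385970180566 v width 0.08423784963024386 centre [0.52809938 0.19661392]
scene [ 0.55808988 -0.1930488 ] u range -0.07390922563716384 0.0703744869180038 v width 0.0866002081341466 centre [0.52917826 0.19548041]
```

```bash
python3 go.py -7.7 0.5165 0.1975 0.15; 
```

```text
t 16.9 tcp [0.5079 0.1757 0.2089] yaw -7.5 turn 0.2 tilt [-0.006 -0.001 -1.   ]
[-0.006  0.023  0.059]
```

```bash
python3 -m handwheel '[{"gripper":0.04,"x":-0.006,"y":0.018,"z":0.0,"turn":0},{"gripper":0.04,"x":-0.006,"y":0.018,"z":0.03,"turn":0},{"gripper":0.04,"x":-0.006,"y":0.018,"z":0.058,"turn":0},{"gripper":0.04,"x":-0.006,"y":0.018,"z":0.064,"turn":0},{"gripper":0.04,"x":-0.006,"y":0.018,"z":0.064,"turn":0},{"gripper":0.04,"x":-0.006,"y":0.018,"z":0.064,"turn":0},{"gripper":0.04,"x":-0.006,"y":0.018,"z":0.064,"turn":0}]'; python3 go.py -7.7 0.5165 0.1975 0.12 0.5165 0.1975 0.09;  python3 - <<'E'
from h import *
c=capture('scene');z=cv2.resize(c['pixels'][110:230,220:380],None,fx=4,fy=4,interpolation=cv2.INTER_CUBIC);cv2.imwrite('pics/d1.png',z[:,:,::-1])
E
```

```text
t: 17.75
tool_pos: [0.5197, 0.1911, 0.1504]
tool_rot: [0.068, 0.998, 0.0, 0.001]
force: [-0.1, -0.1, -3.7]
finger_gap: 0.0489
grasp_force: 64.7
t 17.8 tcp [0.5197 0.1911 0.1504] yaw -7.8 turn -0.1 tilt [ 0.003  0.    -1.   ]
[0.004 0.006 0.03 ]
[0.004 0.006 0.06 ]
```

View pics/d1.png

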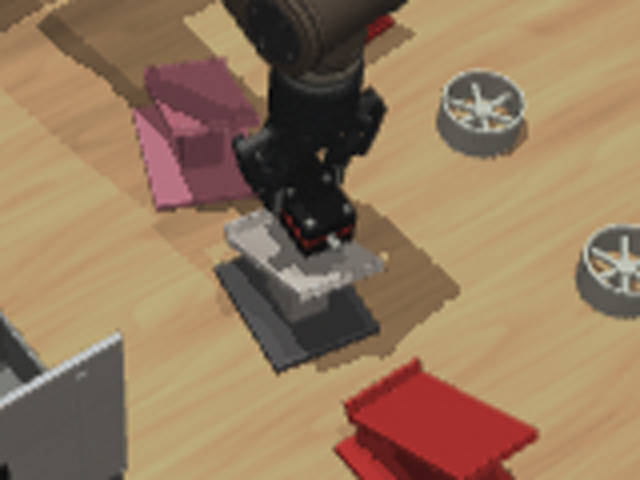

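The gearbox is held level over the pale deck at crop (320,215). I now lower it slowly so it tilts onto the slope.

```bash
python3 -m handwheel '[{"gripper":0.04,"x":0.004,"y":0.006,"z":0.01,"turn":0},{"gripper":0.04,"x":0.004,"y":0.006,"z":0.022,"turn":0},{"gripper":0.04,"x":0.004,"y":0.006,"z":0.03,"turn":0},{"gripper":0.04,"x":0.004,"y":0.006,"z":0.034,"turn":0},{"gripper":0.04,"x":0.004,"y":0.006,"z":0.038,"turn":0},{"gripper":0.04,"x":0.004,"y":0.006,"z":0.042,"turn":0},{"gripper":0.04,"x":0.004,"y":0.006,"z":0.042,"turn":0},{"gripper":0.04,"x":0.004,"y":0.006,"z":0.042,"turn":0}]'; python3 go.py -7.7 0.5165 0.1975 0.09
```

```text
t: 18.8
tool_pos: [0.5119, 0.1981, 0.1087]
tool_rot: [0.067, 0.998, -0.001, -0.005]
force: [-18.9, 1.3, 15.0]
finger_gap: 0.0491
grasp_force: 70.1
t 18.8 tcp [0.5119 0.1981 0.1087] yaw -7.7 turn -0.0 tilt [-0.011 -0.001 -1.   ]
[-0.005  0.     0.019]
```

```bash
python3 -m handwheel '[{"gripper":0.04,"x":-0.001,"y":0,"z":0.003,"turn":0},{"gripper":0.04,"x":-0.002,"y":0,"z":0.006,"turn":0},{"gripper":0.04,"x":-0.003,"y":0,"z":0.009,"turn":0},{"gripper":0.04,"x":-0.003,"y":0,"z":0.012,"turn":0},{"gripper":0.04,"x":-0.003,"y":0,"z":0.015,"turn":0},{"gripper":0.04,"x":-0.003,"y":0,"z":0.017,"turn":0},{"gripper":0.04,"x":-0.003,"y":0,"z":0.017,"turn":0},{"gripper":0.04,"x":-0.003,"y":0,"z":0.017,"turn":0}]'; cat > g.py <<'E'
from h import *
a=np.radians(-7.7);C=np.array([.5285,.196,.085]);Rd=R.from_euler('zyx',[-7.7,-30,0],degrees=True).as_matrix()
s=read_state();print(s['tool_pos'],s['force'].round(1))
c=capture('scene');p=(cloud(c)-C)@Rd;i=c['pixels'].astype(int)
np.savez('g.npz',p=p,i=i)
w=np.zeros((384,512),bool);w[140:205,265:325]=1
dk=w&(i.max(-1)<75)&(abs(p[...,0])<.1)&(abs(p[...,1])<.045)&(p[...,2]>.033)&(p[...,2]<.055)
q=p[dk];print('top face pts',len(q),np.median(q,0),q.min(0),q.max(0))
if len(q)>20:
    A=np.c_[q[:,:2],np.ones(len(q))]
    for _ in range(3):
        k=np.linalg.lstsq(A,q[:,2],rcond=None)[0];ok=abs(A@k-q[:,2])<.004;A,q=A[ok],q[ok]
    print('slope',k,len(q))
red=w&(i[...,0]>60)&(i[...,0]>2*i[...,1])&(abs(p[...,1])<.045)&(abs(p[...,0])<.09);q=p[red];print('seal',len(q),q.min(0),q.max(0),q.mean(0))
z=cv2.resize(c['pixels'][130:220,240:360],None,fx=5,fy=5,interpolation=cv2.INTER_CUBIC);cv2.imwrite('pics/d2.png',z[:,:,::-1])
E
python3 g.py
```

```text
t: 19.8
tool_pos: [0.5112, 0.1981, 0.089]
tool_rot: [0.067, 0.998, -0.001, -0.01]
force: [-24.0, 0.8, 13.0]
finger_gap: 0.0491
grasp_force: 81.0
[0.51116776 0.19806554 0.08902231] [-24.    0.8  13. ]
top face pts 170 [0.02459367 0.00436974 0.04023963] [-0.04362493 -0.04473204  0.03304783] [0.05489424 0.03917133 0.05448883]
slope [-0.08355872 -0.02179262  0.04233535] 127
seal 17 [ 0.0217477  -0.02219698  0.01697978] [0.05271072 0.02585281 0.02451369] [ 0.04557194 -0.00354917  0.02072981]
```

View pics/d2.png

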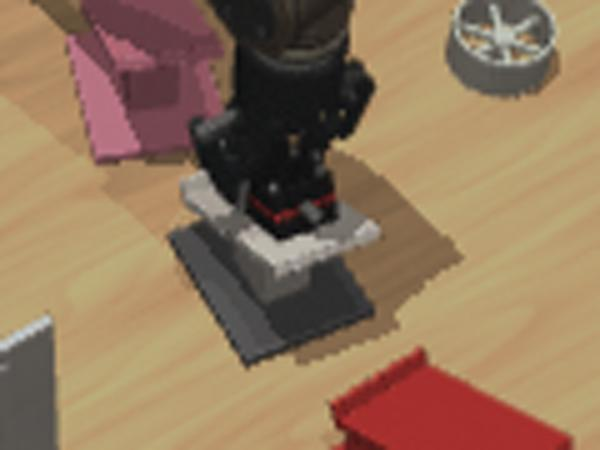

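The gearbox now lies tilted on the deck at crop (290,205), high end touching. I press a little more to see whether the force shows full seating.

```bash
python3 -m handwheel '[{"gripper":0.04,"x":0,"y":0,"z":0.001,"turn":0},{"gripper":0.04,"x":0,"y":0,"z":0.002,"turn":0},{"gripper":0.04,"x":0,"y":0,"z":0.002,"turn":0},{"gripper":0.04,"x":0,"y":0,"z":0.002,"turn":0}]'; python3 -m handwheel '[{"gripper":0.04,"x":0,"y":0,"z":0.001,"turn":0},{"gripper":0.04,"x":0,"y":0,"z":0.002,"turn":0},{"gripper":0.04,"x":0,"y":0,"z":0.002,"turn":0},{"gripper":0.04,"x":0,"y":0,"z":0.002,"turn":0}]'; python3 g.py; python3 - <<'E'
from h import *
D=np.load('g.npz');p=D['p'];i=D['i']
# right side / top edges: dark points on top face at y<0 beyond the fingers
for v in range(160,182,2):
    print(v,[(u,*(p[v,u]*1000).round(0).astype(int),int(i[v,u].max())) for u in range(284,312,3)if abs(p[v,u,0])<.08])
E
```

```text
t: 20.35
tool_pos: [0.5115, 0.1982, 0.0877]
tool_rot: [0.067, 0.998, -0.001, -0.01]
force: [-24.6, 1.6, 14.1]
finger_gap: 0.0492
grasp_force: 81.9
t: 20.85
tool_pos: [0.5118, 0.1981, 0.0861]
tool_rot: [0.067, 0.998, -0.001, -0.009]
force: [-24.4, 1.3, 15.2]
finger_gap: 0.0497
grasp_force: 83.2
[0.51177242 0.19806817 0.08605576] [-24.4   1.3  15.2]
top face pts 159 [0.02203428 0.00418353 0.03930541] [-0.04178991 -0.04488911  0.03310012] [0.05324902 0.04244697 0.05493872]
slope [-0.00766615 -0.04266964  0.03972608] 108
seal 16 [ 0.01570959 -0.0229787   0.01362578] [0.05346681 0.02495431 0.02505834] [ 0.04375416 -0.00489038  0.02006086]
160 [(284, np.int64(45), np.int64(-45), np.int64(84), 50), (287, np.int64(15), np.int64(-24), np.int64(64), 23), (290, np.int64(27), np.int64(-18), np.int64(66), 25), (293, np.int64(40), np.int64(-12), np.int64(68), 24), (296, np.int64(-7), np.int64(16), np.int64(38), 17), (299, np.int64(6), np.int64(23), np.int64(40), 73), (302, np.int64(14), np.int64(31), np.int64(39), 22), (305, np.int64(24), np.int64(38), np.int64(40), 76)]
162 [(284, np.int64(35), n
[... 4141 characters left out ...]
4(70), np.int64(4), np.int64(-1), 180), (308, np.int64(73), np.int64(14), np.int64(-4), 120), (311, np.int64(73), np.int64(25), np.int64(-9), 149)]
180 [(284, np.int64(-62), np.int64(-30), np.int64(-49), 46), (287, np.int64(-52), np.int64(-22), np.int64(-48), 73), (290, np.int64(46), np.int64(-43), np.int64(3), 117), (293, np.int64(55), np.int64(-35), np.int64(3), 188), (296, np.int64(62), np.int64(-27), np.int64(2), 188), (299, np.int64(72), np.int64(-20), np.int64(3), 188), (302, np.int64(69), np.int64(-8), np.int64(-4), 150), (305, np.int64(77), np.int64(-1), np.int64(-4), 146), (308, np.int64(-42), np.int64(56), np.int64(-80), 121), (311, np.int64(-40), np.int64(67), np.int64(-84), 124)]
```

The top face is now parallel to the deck (slope ≈ -0.01, height 40 mm), centred at about x -2 mm, y +1 mm. One more small press.

```bash
python3 -m handwheel '[{"gripper":0.04,"x":0,"y":0,"z":0.0005,"turn":0},{"gripper":0.04,"x":0,"y":0,"z":0.001,"turn":0},{"gripper":0.04,"x":0,"y":0,"z":0.001,"turn":0},{"gripper":0.04,"x":0,"y":0,"z":0.001,"turn":0}]'; python3 -m handwheel '[{"gripper":0.04,"x":0,"y":0,"z":0.0005,"turn":0},{"gripper":0.04,"x":0,"y":0,"z":0.001,"turn":0},{"gripper":0.04,"x":0,"y":0,"z":0.001,"turn":0},{"gripper":0.04,"x":0,"y":0,"z":0.001,"turn":0}]'; python3 g.py
```

```text
t: 21.4
tool_pos: [0.5118, 0.1981, 0.086]
tool_rot: [0.067, 0.998, -0.001, -0.01]
force: [-26.5, 0.9, 21.1]
finger_gap: 0.0492
grasp_force: 83.7
t: 21.9
tool_pos: [0.5117, 0.1981, 0.086]
tool_rot: [0.067, 0.998, -0.001, -0.01]
force: [-30.5, -0.1, 26.9]
finger_gap: 0.0488
grasp_force: 84.3
[0.51174812 0.19808826 0.08600131] [-30.5  -0.1  26.9]
top face pts 161 [0.02198321 0.00397317 0.03982143] [-0.04318355 -0.04473053  0.03300509] [0.05475845 0.04348807 0.05466727]
slope [-0.0345763  -0.06325658  0.04066758] 113
seal 17 [ 0.01412877 -0.0228789   0.01554731] [0.05100669 0.0254162  0.02317169] [ 0.04089892 -0.00555602  0.01955677]
```

The force rose with no further descent, so it is fully seated. Releasing.

```bash
python3 -m handwheel '[{"gripper":0.04,"x":0.004,"y":0,"z":-0.001,"turn":0},{"gripper":0.04,"x":0.004,"y":0,"z":-0.001,"turn":0},{"gripper":0.085,"x":0.004,"y":0,"z":-0.002,"turn":0},{"gripper":0.085,"x":0.004,"y":0,"z":-0.002,"turn":0},{"gripper":0.085,"x":0.004,"y":0,"z":-0.002,"turn":0},{"gripper":0.085,"x":0.004,"y":0,"z":-0.002,"turn":0}]'; python3 -m handwheel '[{"gripper":0.085,"x":0,"y":0,"z":-0.02,"turn":0},{"gripper":0.085,"x":0,"y":0,"z":-0.06,"turn":0},{"gripper":0.085,"x":0,"y":0,"z":-0.12,"turn":0},{"gripper":0.085,"x":0,"y":0,"z":-0.18,"turn":0},{"gripper":0.085,"x":0,"y":0.06,"z":-0.2,"turn":0},{"gripper":0.085,"x":0,"y":0.12,"z":-0.2,"turn":0},{"gripper":0.085,"x":0,"y":0.15,"z":-0.2,"turn":0},{"gripper":0.085,"x":0,"y":0.15,"z":-0.2,"turn":0}]'; python3 g.py; python3 lid.py
```

```text
t: 22.7
tool_pos: [0.5149, 0.1975, 0.0859]
tool_rot: [0.068, 0.998, -0.0, 0.0]
force: [-0.7, -0.2, 0.0]
finger_gap: 0.0846
grasp_force: 0.0
t: 23.7
tool_pos: [0.5346, 0.3479, 0.2852]
tool_rot: [0.066, 0.998, -0.0, -0.0]
force: [0.6, -0.4, 0.3]
finger_gap: 0.0849
grasp_force: 0.0
[0.53463606 0.34794703 0.28522737] [ 0.6 -0.4  0.3]
top face pts 181 [ 0.00657816 -0.00390402  0.03956551] [-0.05655115 -0.02506046  0.0331358 ] [0.05566187 0.02551155 0.05145926]
slope [-0.04094504 -0.00883647  0.04004932] 140
seal 26 [-0.05863436 -0.02512106  0.01417103] [0.0538082  0.02536456 0.02590463] [ 0.02212565 -0.0090568   0.02034051]
[0.53471128 0.34668519 0.28527405]
783 lid deg 87.39671035386327 x at .075 0.009666860185318815
```

View pics/d2.png

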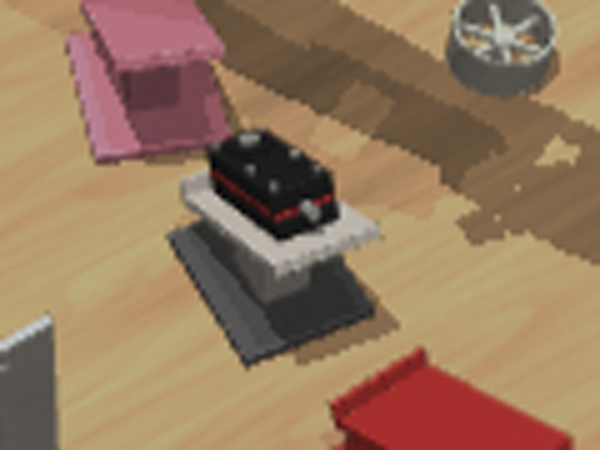

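The gearbox lies flat and centred on the pale deck at crop (270,185), released with the boss up. The lid reads 87° in the scene camera.

```bash
python3 -c "
from plant import hand_in;print(hand_in())"
```

```text
the job is handed in; nothing more can be done
None
```

I handed the job in at about 24 s: the gearbox is flat, centred and right side up on the pale rest's deck and released, the lid is at about 87°, and the hasp was lying fully back when last seen, before the lid was raised; no verdict came back.

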